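Load the lowering fixture and hold it at the third click

TASK

Set the moulded housing, open side down, over the narrow raised post of the lowering fixture so that it sits fully home and level and let go of it; then press the fixture's black paddle down past its first and second clicks to the third, and finish while still holding the paddle down at the third click against its return spring, not down on the bottom stop. Leave the other things on the desk where they are.

Things in the scene. Friction and masses are not known exactly. Their poses are not given: they have to be found in the camera images.
- housing: the part: grey-beige moulded housing half, a plain open-bottomed box shell 42 (own x) x 62 (own y) x 24 mm (z), walls and roof 2 mm, inside 38 x 58 mm and 22 mm deep, about 35 g; lies open side down on the paper sheets (7 mm above the desk) on the right. Origin: centre of its underside, z up. Grasp across the 42 mm side from above; a half turn makes no difference
- fixture: lowering fixture, left of the low cream instrument, fixed to the desk: grey enclosure 100 (own x) x 200 mm (own y), flat top 55 mm above the desk. Origin: centre of its underside; the post stands 48 mm toward +y inside a low black frame (opening 60 x 80 mm, rim 67 mm above the desk), the paddle and its guide tower 68 mm toward -y; z up
- tower_top (a point): top centre of the aluminium guide tower behind the paddle (34 x 42 mm, 136 mm above the desk, 33 mm toward the fixture's +x; its front face is 17 mm in front of this point). On its front a dark line at the pointer's rest level and, 15, 30 and 45 mm below, lines with one, two and three dots for the three clicks
- post_top (a point): centre of the top face of the upright aluminium post, 125 mm above the desk at rest; the post is 28 (fixture x) x 46 mm (fixture y), goes down with the paddle, axes as the fixture's. A fully seated housing has its roof lying on the post, its underside 22 mm below this point and its long side along the fixture's y
- paddle_top (a point): centre of the upper face of the black ribbed press paddle, 125 mm above the desk at rest, the place to press straight down with closed fingertips: 46 (fixture x) x 32 x 10 mm thick, 22 mm toward -x and 68 mm toward -y from the fixture's origin, rigidly joined to the post. A thin steel pointer bar at its mid-thickness reaches across the tower's front
- carriage (a joint): how far post and paddle together are pressed down, m: 0 at rest (up), clicks at 0.015, 0.030 and 0.045, bottom stop at 0.056. A spring pushes it back up with about 6 N at rest and 12 N at the third click, the clicks add or take 2 to 3 N; they never hold it: let go, it springs back up
- steel_block: bystander: plain steel block 30x50x25 mm; origin: centre of its underside
- bushing: bystander: grey turned bushing, 30 mm across and high; origin: centre of its underside
- oil_can: bystander: small dark oil can with a thin bent spout, 70x111x158 mm; origin: centre of its underside
Things that resemble listed ones, but are neither listed nor needed, are in the scene too. Leave any orange look-alike of the housing alone.

How it is judged:
By the outcome, as a careful person would: the job done as asked, in the order asked, and still so for the second after the job is handed in, while the arm keeps its last pose, push and grip.
It also fails if it takes over 59 s, if anything falls off the work surface, if the arm or the gripper's body presses on something with over 40 N, if the wrist force passes 120 N, or if a joint passes its speed limit or range.

ROBOT

A 6-joint arm with a two-finger parallel gripper is mounted at the origin on a cart in front of the work surface, level with it; the furniture and walls round the work are solid. World frame = base frame: x ahead of the robot, y to its left, z up, the work surface at z = 0. Lengths are in m, angles in rad, forces in N, time in s.
With the tool pointing down it reaches from about 0.35 to 0.85 m from the base axis. Payload 8.1 kg.
Tool frame: the origin (TCP) lies midway between the tips of the shut fingers; the grasp point (between the pads) lies 19 mm behind it; z points along the fingers, y is the line along which they close (so a half turn about z gives the same grasp; the last joint's range is limited). The gripper opens to 85 mm and grips with 20 to 120 N. Pads are 22 mm wide; open, the fingers measure 114 mm over their backs; the gripper's body (76 mm by 85 mm) begins 54 mm behind the grasp point. The pads swing forward as they close: fully open they stand 13 mm farther back than shut.
Start: joints at [1.17, 0.13, 1.488, -0, 1.523, -0.085], TCP at [0.186, 0.57, 0.199] pointing down, gripper open.
Joint ranges: [-2.96, 2.96], [-0.89, 2.26], [0.02, 2.5], [-1.34, 4.48], [0, 2.73], [-2.66, 2.66]. Speed limits (rad/s): [2.39, 2.39, 2.79, 3.14, 3.14, 3.14].

INTERFACE

Orientations are given as [roll, pitch, yaw] about the fixed x, y, z axes, in that order (R = Rz(yaw) Ry(pitch) Rx(roll)).
In Python, from rig import arm gives the robot as it stands. The module is installed in compiled form; this text tells all that it offers.
- The arm moves only by the shell command python3 -m inch 'ROWS' [FORCE]. ROWS is JSON, a list that holds one entry, the list of rows, each a list of 7 numbers: the shift along the world's x, y, z in units of 40 mm (1.0 is 40 mm), then the turn, a rotation vector about the world's x, y, z in units of 6 degrees (1.0 is 6 degrees), then the finger opening in mm, from 0 to 85.4. In form: [[[x, y, z, wx, wy, wz, hand], ...]]. A call has exactly 10 rows; each row shifts and turns the commanded pose from where the row before left it; what a row does not reach is not made up. A row lasts 1/12 s, in which the tool goes at most 41.7 mm and 7.16 degrees, less where a joint would pass 70% of its speed; a pose out of reach is approached as far as the arm can. A call is refused whole if a number of a shift passes 1 or a number of a turn 1, either way. A call with a gripper value outside its range is refused whole. The fingers move at their own pace and stop on an object; FORCE is the grip in N (left out, the last holds). Time passes only in rows, so rows that do not move let the fingers close, or fill a call up. It gives the time, the measured TCP pose, the force, the opening and the grip force at its end, in the units of the state.
- arm.observe(): the state, without advancing time (a new reading comes with each control period).
- arm.get_image(name): name is "side" or "top" or "wrist"; returns (picture, depth): 384x512x3 uint8, red, green, blue; 384x512 float32, m along the optical axis (not along the pixel's ray), 0 where there is no reading.
- arm.camera_params(name): a dict with "fov_y" (degrees; the focal length in pixels is half the picture's height over the tangent of half this angle, whatever the lens; pixels are square), "cx", "cy" (the principal point, pixels), "origin" and "rotation" of the camera in the world; the wrist camera has in their place "hand_eye" (4x4, takes a point from camera to tool coordinates, whose origin is the TCP and whose axes are the flange's). Camera axes: x right, y up, looking along -z (the intrinsics and any distortion apply to the point x, -y, -z); pixel columns grow to the right and rows downward; lengths in m; the calibration is good to about 2 mm. A picture is of the moment at which its call begins: read the wrist's pose just before it. camera_params takes no time and is no camera call.
- arm.sign_off(): hands the job in; it is judged then, once.
Trained networks look in the newest picture that a camera, given by its name, has taken for a name from the list of things; names that differ only in an ending like _2 or _b are one class to them, and where a whole thing is asked for, a point or a joint stands for the part that bears it (a point fixed in the world has none). Each returns a list of dicts, best first, with "confidence" (0 to 1); they miss things now and then, are a little off and sometimes report something else, mostly with a low value. They report only what shows in the picture. A call takes as long as a camera call. They do not tell look-alikes from the thing itself.
- arm.look_for(camera, query): "position" ([column, row] in pixels, amid what is visible of it).
- arm.regions_of(camera, query): "pixels" (384x512 bool, what is visible of it) and "position" ([column, row] in pixels, amid what is visible of it).
The state is a dict: "t": time; "joint_pos": joint angles; "joint_velocities": joint speeds; "joint_torque": joint torques, N m; "eef_pos": TCP position; "eef_rot": TCP orientation; "wrist_force": force on the tool from outside, world axes, zero at the start; "wrist_torque": the same for the moment, N m; "width": finger opening in m; "finger_force": force on a finger pad.
Only numpy, scipy, OpenCV 4.12 (cv2) and the standard library are available. Lean on these libraries where they do the work, as an engineer would, in place of code of your own. Each camera call takes 0.05 s, during which the arm holds its last target. There are 200 camera calls.

## Working session

There is one attempt and no reset: what is moved stays moved. The work goes in short steps, Python scripts to look and compute and a shell command to move; the robot and the scene stay as the last step left them, time stands still between calls to the robot, and variables do not carry over. Pictures are saved under pics/ and viewed, at most 10 in all, crops included, and the job is handed in when it is done.

```bash
mkdir -p pics; cat > h.py <<'E'
import numpy as np, cv2
from scipy.spatial.transform import Rotation as R
from rig import arm
def snap(n,fn=None):
    s=arm.observe(); im,d=arm.get_image(n)
    if fn: cv2.imwrite('pics/'+fn,im[:,:,::-1])
    return s,im,d
def cam(n,s=None):
    p=arm.camera_params(n); f=192/np.tan(np.radians(p['fov_y'])/2)
    if 'hand_eye' in p:
        T=np.eye(4);T[:3,:3]=R.from_euler('xyz',s['eef_rot']).as_matrix();T[:3,3]=s['eef_pos'];T=T@np.array(p['hand_eye'])
        return f,p,T[:3,:3],T[:3,3]
    return f,p,np.array(p['rotation']),np.array(p['origin'])
def cloud(n,d,s=None):
    f,p,Rm,o=cam(n,s); v,u=np.mgrid[:384,:512]
    c=np.stack([(u-p['cx'])/f*d,-(v-p['cy'])/f*d,-d],-1)
    return c@Rm.T+o
def ray(n,uv,z,s=None):
    f,p,Rm,o=cam(n,s); r=Rm@np.array([(uv[0]-p['cx'])/f,-(uv[1]-p['cy'])/f,-1]); return o+r*(z-o[2])/r[2]
E
python3 - <<'E'
from h import *
s,_,_=snap('top','top.png');snap('side','side.png')
print(s)
for n in ('top','side'):
    print({k:np.round(v,3).tolist() if not isinstance(v,str) else v for k,v in arm.camera_params(n).items() })
    _,_,d=snap(n); P=cloud(n,d)
    for q in ('housing','fixture','tower_top','post_top','paddle_top','steel_block','bushing','oil_can'):
        for r in arm.look_for(n,q)[:3]:
            c,w=map(int,r['position']); print(n,q,round(r['confidence'],2),c,w,P[w,c].round(3))
print({k:np.round(v,3).tolist() for k,v in arm.camera_params('wrist').items() if not isinstance(v,str)})
E
```

```text
{'t': 0.0, 'joint_pos': array([ 1.16961015e+00,  1.31164171e-01,  1.48930929e+00, -2.04666561e-06,
        1.52299131e+00, -8.53963275e-02]), 'joint_velocities': array([-0.00164173, -0.0001904 , -0.00013435, -0.00178079,  0.00041326,
       -0.00071062]), 'joint_torque': array([-1.86152094e-03, -5.69387555e+01, -5.00555241e+01, -1.54666877e-04,
        1.44184215e-02,  3.43050226e-05]), 'eef_pos': array([0.18607468, 0.56976493, 0.19782621]), 'eef_rot': array([-3.13972719e+00, -1.57640438e-04,  2.82580276e+00]), 'wrist_force': array([0.07814843, 0.72010557, 0.10707722]), 'wrist_torque': array([ 0.04081401, -0.06944436, -0.00773768]), 'finger_force': 0.0, 'width': 0.08518177136719818}
{'fov_y': 44.933, 'cx': 262.408, 'cy': 190.489, 'origin': [0.332, 0.028, 1.257], 'rotation': [0.209, 0.004, -1.519]}Traceback (most recent call last):
  File "<stdin>", line 6, in <module>
  File "h.py", line 17, in cloud
    return c@Rm.T+o
           ~~~~~~^~
ValueError: operands could not be broadcast together with shapes (384,512) (3,)
```

View pics/top.png

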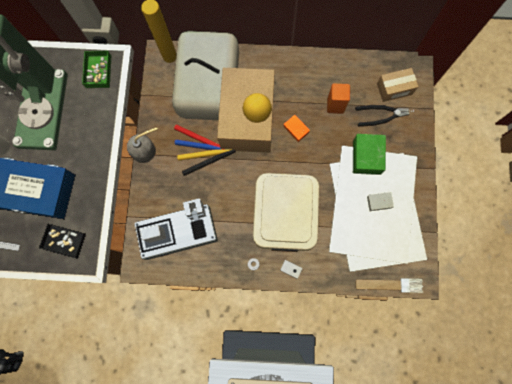

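View pics/side.png

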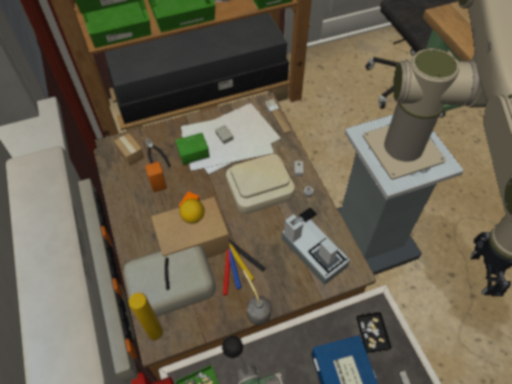

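The top picture shows the housing at about (380,202) on the paper, the fixture at about (175,230), and the orange look-alike at (296,128). The side picture shows the housing at (224,133) and the fixture at (314,247). The camera rotation comes as rpy, so I'll fix the helper.

```bash
sed -i "s/return f,p,np.array(p\['rotation'\]),np.array(p\['origin'\])/return f,p,R.from_euler('xyz',p['rotation']).as_matrix(),np.array(p['origin'])/" h.py
python3 - <<'E'
from h import *
for n in ('top','side'):
    print(arm.camera_params(n))
    _,_,d=snap(n); P=cloud(n,d)
    for q in ('housing','fixture','tower_top','post_top','paddle_top','steel_block','bushing'):
        for r in arm.look_for(n,q)[:2]:
            c,w=map(int,r['position']); print(n,q,round(r['confidence'],2),c,w,P[w,c].round(3))
    for q in ('housing','fixture'):
      for r in arm.regions_of(n,q)[:2]:
        Q=P[r['pixels']&(d>0)]; Q=Q[Q[:,2]>0.02]
        if q=='fixture': Q=Q[(Q[:,2]<.075)]
        b=cv2.minAreaRect(Q[:,:2].astype(np.float32)*1000); print(n,q,r['confidence'],len(Q),b,np.median(Q[:,2]))
    np.save(n+'.npy',P)
print(arm.camera_params('wrist'))
E
```

```text
{'fov_y': 44.93335231785473, 'cx': 262.407923862558, 'cy': 190.48866307140202, 'origin': array([0.33225863, 0.02783139, 1.25659641]), 'rotation': array([ 0.20902636,  0.00371735, -1.51894452])}
top housing 0.89 381 202 [ 0.577 -0.274  0.028]
top housing 0.61 296 129 [ 0.776 -0.039  0.016]
top fixture 0.7 176 228 [0.475 0.264 0.057]
top tower_top 0.92 179 233 [0.462 0.255 0.058]
top post_top 0.61 165 232 [0.464 0.293 0.052]
top paddle_top 0.78 190 229 [0.475 0.228 0.055]
top steel_block 0.58 288 265 [ 0.397 -0.031  0.025]
top housing 0.95 274 ((779.2715454101562, -39.91239929199219), (61.37144470214844, 42.002418518066406), 42.64354705810547) 0.02343573480794825
top housing 0.57 361 ((580.124755859375, -272.830322265625), (42.26433181762695, 63.20781707763672), 10.353437423706055) 0.029790114300997095
top fixture 0.87 2185 ((468.14654541015625, 267.7727355957031), (101.79801940917969, 198.8941192626953), 18.284276962280273) 0.0545138107457368
{'fov_y': 43.36215225308373, 'cx': 251.72389111578548, 'cy': 182.19087740672865, 'origin': array([0.86738139, 0.84527579, 1.35434069]), 'rotatio
[... 649 characters left out ...]
2.4509887695312, -54.533546447753906), (25.24630355834961, 43.17417907714844), 81.44418334960938) 0.023148081632776485
side fixture 0.75 1701 ((473.12225341796875, 271.89251708984375), (102.9451675415039, 198.70367431640625), 18.153759002685547) 0.053621998107656665
{'fov_y': 62.80859378891389, 'cx': 256.03767008968106, 'cy': 193.4510016306027, 'hand_eye': array([[-4.54257684e-04,  9.59281448e-01,  2.82451585e-01,
         7.21536775e-02],
       [ 9.99999815e-01,  5.49700229e-04, -2.58662491e-04,
         1.64468185e-03],
       [-4.03393829e-04,  2.82451415e-01, -9.59281520e-01,
        -1.75857966e-01],
       [ 0.00000000e+00,  0.00000000e+00,  0.00000000e+00,
         1.00000000e+00]])}
```

```bash
python3 -m inch '[[[0.5,-0.7,0.12,0,0,-0.9,85],[0.53,-0.75,0.12,0,0,-0.9,85],[0.53,-0.75,0.12,0,0,-0.9,85],[0.53,-0.75,0.12,0,0,-0.9,85],[0.53,-0.75,0.12,0,0,-0.9,85],[0.53,-0.75,0.12,0,0,-0.9,85],[0.53,-0.75,0.12,0,0,-0.9,85],[0.53,-0.75,0.12,0,0,-0.9,85],[0.53,-0.75,0.12,0,0,-0.9,85],[0.5,-0.7,0.12,0,0,-0.9,85]]]'
python3 - <<'E'
from h import *
s,im,d=snap('wrist','w1.png'); print(s['eef_pos'],s['eef_rot'])
P=cloud('wrist',d,s); np.save('w1.npy',P)
for q in ('fixture','tower_top','post_top','paddle_top'):
    for r in arm.look_for('wrist',q)[:2]:
        c,w=map(int,r['position']); print(q,round(r['confidence'],2),c,w,P[w,c].round(3))
def rect(Q): return cv2.minAreaRect(Q[:,:2].astype(np.float32)*1000) if len(Q)>5 else None
for n,P in (('wrist',P),('top',np.load('top.npy')),('side',np.load('side.npy'))):
    A=P.reshape(-1,3); A=A[np.hypot(A[:,0]-.47,A[:,1]-.27)<.12]
    for nm,c,r,lo,hi in (('post',(.455,.315),.04,.115,.135),('paddle',(.4705,.199),.035,.118,.131),('tower',(.523,.216),.04,.130,.145),('rim',(.455,.315),.08,.062,.072)):
        Q=A[(A[:,2]>lo)&(A[:,2]<hi)&(np.hypot(A[:,0]-c[0],A[:,1]-c[1])<r)]
        print(n,nm,len(Q),rect(Q),np.median(Q[:,2]) if len(Q) else '')
E
```

```text
t: 1.98
eef_pos: [0.3968, 0.2726, 0.2474]
eef_rot: [3.141, 0.0, 1.878]
wrist_force: [1.2, 1.0, 0.5]
width: 0.0849
finger_force: 0.0
[0.39679349 0.27255682 0.24741039] [3.14083531e+00 2.27522496e-05 1.87846282e+00]
fixture 0.77 314 185 [0.469 0.273 0.066]
tower_top 0.7 314 186 [0.472 0.27  0.054]
tower_top 0.57 317 175 [0.452 0.295 0.126]
post_top 0.76 317 173 [0.451 0.297 0.127]
paddle_top 0.59 316 175 [0.452 0.295 0.126]
wrist post 1466 ((456.1346740722656, 316.2809143066406), (28.503137588500977, 45.80573654174805), 17.549392700195312) 0.1256338825161027
wrist paddle 1393 ((475.6211853027344, 201.46853637695312), (57.88955307006836, 31.871126174926758), 17.421390533447266) 0.1255060874314819
wrist tower 321 ((521.6981201171875, 215.30506896972656), (33.420921325683594, 42.499412536621094), 16.523468017578125) 0.1362713580382771
wrist rim 1391 ((456.4188537597656, 315.97760009765625), (70.33843994140625, 89.54764556884766), 17.530742645263672) 0.06750435642099462
top post 226 ((453.50946044921875, 314.7027282714844), (27.904850006103516, 47.156044006347656), 17.60284423828125) 0.123
[... 260 characters left out ...]
69922) 0.13521029203264434
top rim 259 ((453.849853515625, 314.45166015625), (70.70706176757812, 90.77220916748047), 18.069931030273438) 0.06626648556394743
side post 161 ((457.0941467285156, 315.5935974121094), (31.291540145874023, 45.74982833862305), 16.010377883911133) 0.12251549770599413
side paddle 155 ((477.0339050292969, 199.9358367919922), (53.83159637451172, 32.611839294433594), 17.497161865234375) 0.12294830479761476
side tower 112 ((513.3970336914062, 211.54505920410156), (57.30067825317383, 42.6899299621582), 16.980022430419922) 0.13358847992069556
side rim 166 ((456.60150146484375, 315.0417175292969), (74.8552017211914, 92.27086639404297), 19.127647399902344) 0.06560294460383687
```

View pics/w1.png

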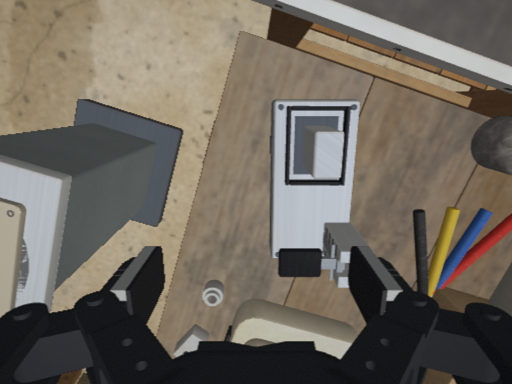

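The wrist picture shows the post at (328,155) inside its frame, the black paddle at (300,262) and the tower at (345,250), matching the measured post at (0.456,0.316) with yaw 17.5°. Next is the housing.

```bash
python3 -m inch '[[[0.23,-0.68,0,0,0,-0.07,85],[0.23,-0.68,0,0,0,-0.07,85],[0.23,-0.68,0,0,0,-0.07,85],[0.23,-0.68,0,0,0,-0.07,85],[0.23,-0.68,0,0,0,-0.07,85],[0.23,-0.68,0,0,0,-0.07,85],[0.23,-0.68,0,0,0,-0.07,85],[0.23,-0.68,0,0,0,-0.07,85],[0.23,-0.68,0,0,0,-0.07,85],[0.23,-0.68,0,0,0,-0.07,85]]]' >/dev/null
python3 -m inch '[[[0.23,-0.68,0,0,0,-0.07,85],[0.23,-0.68,0,0,0,-0.07,85],[0.23,-0.68,0,0,0,-0.07,85],[0.23,-0.68,0,0,0,-0.07,85],[0.23,-0.68,0,0,0,-0.07,85],[0.23,-0.68,0,0,0,-0.07,85],[0.23,-0.68,0,0,0,-0.07,85],[0.23,-0.68,0,0,0,-0.07,85],[0.23,-0.68,0,0,0,-0.07,85],[0,0,0,0,0,0,85]]]'
python3 - <<'E'
from h import *
s,im,d=snap('wrist','w2.png'); print(s['eef_pos'],np.degrees(s['eef_rot']))
P=cloud('wrist',d,s); A=P.reshape(-1,3)
Q=A[(A[:,2]>.024)&(A[:,2]<.038)&(np.hypot(A[:,0]-.583,A[:,1]+.272)<.05)]
print(len(Q),cv2.minAreaRect(Q[:,:2].astype(np.float32)*1000),np.median(Q[:,2]))
for r in arm.look_for('wrist','housing')[:2]:
    c,w=map(int,r['position']); print(round(r['confidence'],2),c,w,P[w,c].round(3))
E
```

```text
t: 3.9
eef_pos: [0.5716, -0.2449, 0.2452]
eef_rot: [-3.14, 0.0, 1.744]
wrist_force: [0.6, -0.2, -0.7]
width: 0.0851
finger_force: 0.0
[ 0.57163722 -0.24490689  0.24521499] [-1.79909169e+02  1.69831596e-02  9.99136136e+01]
1557 ((583.1885375976562, -271.1947021484375), (41.90046310424805, 61.40289306640625), 9.40019416809082) 0.0318888623585879
0.6 463 21 [ 0.774 -0.047  0.026]
0.56 258 180 [ 0.578 -0.267  0.031]
```

View pics/w2.png

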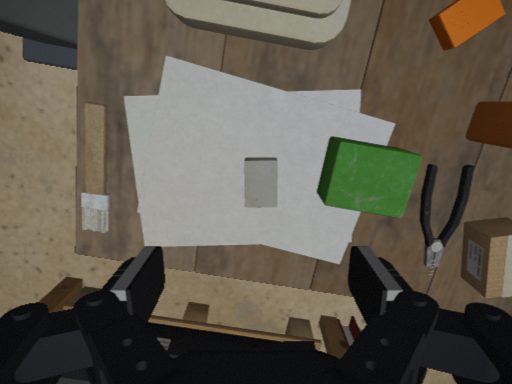

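Here the housing is at (261,182), alone on the paper, with the green box 55 mm to its right, which leaves room for the fingers. I'll narrow the opening and descend.

```bash
python3 -m inch '[[[0.145,-0.33,-0.5,0,0,-0.045,66],[0.145,-0.33,-0.5,0,0,-0.045,66],[0,0,-0.7,0,0,0,66],[0,0,-0.7,0,0,0,66],[0,0,-0.7,0,0,0,66],[0,0,-0.7,0,0,0,66],[0,0,-0.7,0,0,0,66],[0,0,-0.7,0,0,0,66],[0,0,-0.4,0,0,0,66],[0,0,0,0,0,0,66]]]'
python3 - <<'E'
from h import *
print(arm.observe()['eef_pos'])
E
```

```text
t: 4.83
eef_pos: [0.5793, -0.2644, 0.0177]
eef_rot: [-3.135, -0.006, 1.738]
wrist_force: [-0.7, 0.7, -1.0]
width: 0.066
finger_force: 0.0
[ 0.57930194 -0.26444299  0.01767722]
```

```bash
python3 -m inch '[[[0.05,-0.08,-0.08,0,0,0,66],[0.05,-0.08,-0.08,0,0,0,66],[0,0,0,0,0,0,66],[0,0,0,0,0,0,66],[0,0,0,0,0,0,42],[0,0,0,0,0,0,38],[0,0,0,0,0,0,38],[0,0,0,0,0,0,38],[0,0,0,0,0,0,38],[0,0,0,0,0,0,38]]]' 30
```

```text
t: 5.67
eef_pos: [0.5863, -0.2753, 0.0165]
eef_rot: [-3.142, -0.0, 1.735]
wrist_force: [-0.2, -0.7, -0.6]
width: 0.0382
finger_force: 0.0
```

```bash
python3 -m inch '[[[0,0,0,0,0,0,38],[0,0,0,0,0,0,38],[0,0,0,0,0,0,38],[0,0,0,0,0,0,38],[0,0,0,0,0,0,38],[0,0,0,0,0,0,38],[0,0,0,0,0,0,38],[0,0,0,0,0,0,38],[0,0,0,0,0,0,38],[0,0,0,0,0,0,38]]]' 30
python3 - <<'E'
from h import *
s,im,d=snap('wrist','w3.png')
E
```

```text
t: 6.5
eef_pos: [0.5863, -0.2752, 0.0165]
eef_rot: [3.142, -0.0, 1.735]
wrist_force: [0.2, -0.1, -0.5]
width: 0.0382
finger_force: 0.0
```

View pics/w3.png

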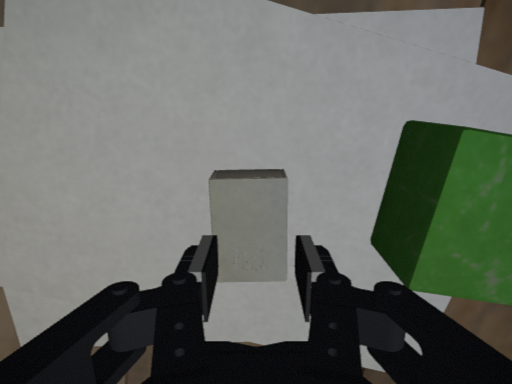

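The housing spans about (210–288, 170–282). The fingertips, at (214,238) and (297,238), appear to be above its roof and have not touched it. I'll measure the tip height by depth.

```bash
python3 - <<'E'
from h import *
s,im,d=snap('wrist'); P=cloud('wrist',d,s)
for v in (225,240,250,260,270,280,300):
    print(v,[(u,(P[v,u]*1000).round(0).tolist()) for u in (200,206,212,216,250,292,298,302,308,312)])
A=P.reshape(-1,3);Q=A[(A[:,2]>.026)&(A[:,2]<.036)&(np.hypot(A[:,0]-.583,A[:,1]+.272)<.045)]
print(cv2.minAreaRect(Q[:,:2].astype(np.float32)*1000))
E
```

```text
225 [(200, [552.0, -282.0, 8.0]), (206, [556.0, -282.0, 8.0]), (212, [562.0, -271.0, 32.0]), (216, [564.0, -271.0, 31.0]), (250, [582.0, -268.0, 32.0]), (292, [609.0, -273.0, 9.0]), (298, [613.0, -272.0, 8.0]), (302, [616.0, -272.0, 8.0]), (308, [619.0, -272.0, 7.0]), (312, [575.0, -203.0, 192.0])]
240 [(200, [553.0, -292.0, 9.0]), (206, [562.0, -266.0, 61.0]), (212, [565.0, -266.0, 61.0]), (216, [567.0, -267.0, 58.0]), (250, [584.0, -276.0, 33.0]), (292, [611.0, -283.0, 9.0]), (298, [604.0, -260.0, 60.0]), (302, [605.0, -259.0, 61.0]), (308, [608.0, -259.0, 61.0]), (312, [610.0, -259.0, 61.0])]
250 [(200, [561.0, -267.0, 70.0]), (206, [564.0, -267.0, 70.0]), (212, [566.0, -267.0, 69.0]), (216, [567.0, -272.0, 59.0]), (250, [575.0, -203.0, 192.0]), (292, [613.0, -290.0, 8.0]), (298, [605.0, -264.0, 61.0]), (302, [604.0, -259.0, 71.0]), (308, [607.0, -259.0, 71.0]), (312, [608.0, -259.0, 71.0])]
260 [(200, [563.0, -267.0, 79.0]), (206, [565.0, -265.0, 81.0]), (212, [567.0, -270.0, 71.0]), (216, [568.0, -276.0, 60.0]), (250, [586.0, -289.0, 32.0]), (292, [614.0, -297.0, 8.0]), (298, [6
[... 421 characters left out ...]
(200, [565.0, -270.0, 89.0]), (206, [567.0, -269.0, 89.0]), (212, [568.0, -278.0, 74.0]), (216, [569.0, -285.0, 62.0]), (250, [588.0, -301.0, 32.0]), (292, [617.0, -312.0, 8.0]), (298, [606.0, -277.0, 66.0]), (302, [605.0, -270.0, 77.0]), (308, [605.0, -263.0, 88.0]), (312, [606.0, -263.0, 88.0])]
300 [(200, [566.0, -274.0, 95.0]), (206, [568.0, -277.0, 90.0]), (212, [569.0, -287.0, 75.0]), (216, [569.0, -335.0, 8.0]), (250, [592.0, -331.0, 8.0]), (292, [620.0, -327.0, 7.0]), (298, [624.0, -326.0, 8.0]), (302, [606.0, -277.0, 80.0]), (308, [607.0, -272.0, 88.0]), (312, [607.0, -269.0, 91.0])]
((582.52294921875, -272.2218017578125), (41.99021911621094, 62.728248596191406), 10.759044647216797)
```

Depth puts the actual pad tips near z≈0.058 while the TCP reads 0.0165. So the fingers end about 40 mm short of the stated TCP, and I'll go lower in steps, watching the force.

```bash
python3 -m inch '[[[0,0,0,0,0,0,64],[-0.08,0.1,0,0,0,0,64],[0,0,0,0,0,0,64],[0,0,-0.1,0,0,0,64],[0,0,-0.1,0,0,0,64],[0,0,-0.1,0,0,0,64],[0,0,-0.1,0,0,0,64],[0,0,-0.1,0,0,0,64],[0,0,0,0,0,0,64],[0,0,0,0,0,0,64]]]' 30
python3 - <<'E'
from h import *
s,im,d=snap('wrist'); P=cloud('wrist',d,s).reshape(-1,3)
Q=P[(P[:,2]>.034)&(P[:,2]<.08)&(np.hypot(P[:,0]-.583,P[:,1]+.272)<.06)]
for side in (-1,1):
    q=Q[(Q[:,0]-.583)*side>0]; print(side,len(q),np.percentile(q,[0,1,5],axis=0).round(3).tolist())
E
```

```text
t: 7.43
eef_pos: [0.5827, -0.2711, -0.0042]
eef_rot: [-3.141, -0.001, 1.735]
wrist_force: [-0.1, 0.1, -0.1]
width: 0.0642
finger_force: 0.0
-1 2602 [[0.523, -0.286, 0.034], [0.53, -0.285, 0.037], [0.537, -0.282, 0.04]]
1 2596 [[0.583, -0.288, 0.034], [0.613, -0.274, 0.037], [0.613, -0.272, 0.04]]
```

```bash
python3 -m inch '[[[0,0,-0.1,0,0,0,64],[0,0,-0.1,0,0,0,64],[0,0,-0.1,0,0,0,64],[0,0,-0.1,0,0,0,64],[0,0,-0.1,0,0,0,64],[0,0,0,0,0,0,64],[0,0,0,0,0,0,64],[0,0,0,0,0,0,64],[0,0,0,0,0,0,64],[0,0,0,0,0,0,64]]]' 30
python3 -m inch '[[[0,0,0,0,0,0,48],[0,0,0,0,0,0,36],[0,0,0,0,0,0,36],[0,0,0,0,0,0,36],[0,0,0,0,0,0,36],[0,0,0,0,0,0,36],[0,0,0,0,0,0,36],[0,0,0,0,0,0,36],[0,0,0,0,0,0,36],[0,0,0,0,0,0,36]]]' 30
```

```text
t: 8.32
eef_pos: [0.5834, -0.2714, -0.0232]
eef_rot: [3.141, 0.0, 1.735]
wrist_force: [1.1, -0.4, 0.6]
width: 0.0637
finger_force: 0.0
t: 9.15
eef_pos: [0.5834, -0.2714, -0.0232]
eef_rot: [3.141, 0.0, 1.735]
wrist_force: [-0.4, 0.8, 5.0]
width: 0.0415
finger_force: 31.2
```

Gripped, with 41.5 mm width and 31 N. I'll lift and check.

```bash
python3 -m inch '[[[0,0,0.1,0,0,0,36],[0,0,0.3,0,0,0,36],[0,0,0.5,0,0,0,36],[0,0,0.5,0,0,0,36],[0,0,0.5,0,0,0,36],[0,0,0.6,0,0,0,36],[0,0,0.6,0,0,0,36],[0,0,0.6,0,0,0,36],[0,0,0.5,0,0,0,36],[0,0,0.2,0,0,0,36]]]' 30
python3 -m inch '[[[0,0,0,0,0,0,36],[-0.1,0.5,0,0,0,0.07,36],[-0.15,0.7,0,0,0,0.07,36],[-0.15,0.7,0,0,0,0.07,36],[-0.15,0.7,0,0,0,0.07,36],[-0.15,0.7,0,0,0,0.07,36],[-0.15,0.7,0,0,0,0.07,36],[-0.15,0.7,0,0,0,0.07,36],[-0.15,0.7,0,0,0,0.07,36],[-0.15,0.7,0,0,0,0.07,36]]]' 30
python3 - <<'E'
from h import *
s,im,d=snap('wrist','w4.png');print(s['eef_pos'],np.degrees(s['eef_rot']))
E
```

```text
t: 9.98
eef_pos: [0.5845, -0.2721, 0.1572]
eef_rot: [3.138, 0.003, 1.735]
wrist_force: [0.1, 0.4, 0.0]
width: 0.0418
finger_force: 30.7
t: 10.82
eef_pos: [0.5293, -0.0258, 0.1504]
eef_rot: [-3.139, -0.001, 1.801]
wrist_force: [0.4, 1.2, -0.7]
width: 0.0414
finger_force: 30.6
[ 0.52934805 -0.02579961  0.15039055] [-1.79833557e+02 -6.77480389e-02  1.03181446e+02]
```

View pics/w4.png

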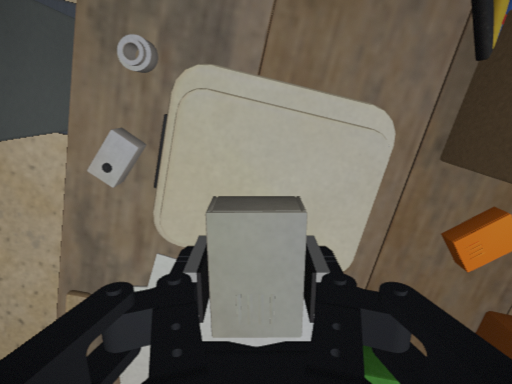

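The housing is held squarely at (256,270) between the pads. I'll carry it toward the post and measure its pose in the hand.

```bash
python3 -m inch '[[[-0.14,0.65,0,0,0,0.05,36],[-0.14,0.65,0,0,0,0.05,36],[-0.14,0.65,0,0,0,0.05,36],[-0.14,0.65,0,0,0,0.05,36],[-0.14,0.65,0,0,0,0.05,36],[-0.14,0.65,0,0,0,0.05,36],[-0.14,0.65,0,0,0,0.05,36],[-0.14,0.65,0,0,0,0.05,36],[-0.14,0.65,0,0,0,0.05,36],[-0.14,0.65,0,0,0,0.05,36]]]' 30 >/dev/null
python3 -m inch '[[[-0.14,0.65,0,0,0,0.05,36],[-0.14,0.65,0,0,0,0.05,36],[-0.12,0.5,0,0,0,0.05,36],[0,0.1,0,0,0,0.05,36],[0,0,0,0,0,0,36],[0,0,0,0,0,0,36],[0,0,0,0,0,0,36],[0,0,0,0,0,0,36],[0,0,0,0,0,0,36],[0,0,0,0,0,0,36]]]' 30
cat > hold.py <<'E'
from h import *
s,im,d=snap('wrist');e=s['eef_pos'];print(e,np.degrees(s['eef_rot']))
P=cloud('wrist',d,s); 
zr=e[2]+.054
m=(abs(P[...,2]-zr)<.008)&(np.hypot(P[...,0]-e[0],P[...,1]-e[1])<.042)
# roof: connected, plane-fit
n,l=cv2.connectedComponents(m.astype(np.uint8)); k=l[270,256]; Q=P[l==k]
X=np.c_[Q[:,:2]-e[:2],np.ones(len(Q))]
for _ in range(4):
    a=np.linalg.lstsq(X,Q[:,2],rcond=None)[0]; ok=abs(X@a-Q[:,2])<.002; X,Q=X[ok],Q[ok]
print('n',len(Q),'slope deg',np.degrees(a[:2]).round(2),'z roof',a[2].round(4),'rel TCP',(a[2]-e[2]).round(4))
print('rect',cv2.minAreaRect(Q[:,:2].astype(np.float32)*1000))
E
python3 hold.py
```

```text
t: 12.53
eef_pos: [0.4594, 0.308, 0.1526]
eef_rot: [3.141, 0.0, 1.873]
wrist_force: [0.2, 0.3, -0.1]
width: 0.0417
finger_force: 30.6
[0.45944426 0.30804485 0.15256258] [1.79992884e+02 2.00560585e-03 1.07300112e+02]
n 12359 slope deg [ 0.04 -0.08] z roof 0.2076 rel TCP 0.0551
rect ((460.5313720703125, 307.3500671386719), (68.60366821289062, 63.060546875), 17.536819458007812)
```

```bash
python3 -m inch '[[[-0.05,0.1,0,0,0,0.03,36],[-0.05,0.11,0,0,0,0,36],[0,0,-0.2,0,0,0,36],[0,0,-0.3,0,0,0,36],[0,0,-0.3,0,0,0,36],[0,0,-0.3,0,0,0,36],[0,0,-0.2,0,0,0,36],[0,0,0,0,0,0,36],[0,0,0,0,0,0,36],[0,0,0,0,0,0,36]]]' 30
python3 - <<'E'
from h import *
s,im,d=snap('wrist','w5.png');snap('side','s5.png')
a=cv2.imread('pics/s5.png')[170:310,240:400]; cv2.imwrite('pics/s5c.png',cv2.resize(a,None,fx=4,fy=4,interpolation=cv2.INTER_CUBIC))
E
```

```text
t: 13.42
eef_pos: [0.4554, 0.3172, 0.1008]
eef_rot: [3.141, -0.0, 1.877]
wrist_force: [-1.1, 0.4, -0.1]
width: 0.0413
finger_force: 30.6
```

View pics/w5.png

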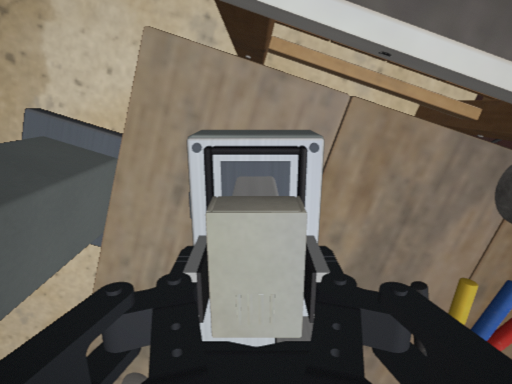

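The post at (235–278, 180) is centred under the housing at (208–306, 197–337). I'll lower it slowly.

```bash
python3 -m inch '[[[0,-0.01,-0.1,0,0,0,36],[0,0,-0.1,0,0,0,36],[0,0,-0.1,0,0,0,36],[0,0,-0.1,0,0,0,36],[0,0,-0.1,0,0,0,36],[0,0,-0.07,0,0,0,36],[0,0,0,0,0,0,36],[0,0,0,0,0,0,36],[0,0,0,0,0,0,36],[0,0,0,0,0,0,36]]]' 30; python3 hold.py
```

```text
t: 14.35
eef_pos: [0.4554, 0.3169, 0.078]
eef_rot: [3.141, -0.0, 1.877]
wrist_force: [0.8, -0.2, 0.1]
width: 0.0415
finger_force: 30.6
[0.45536165 0.3168971  0.07803393] [ 1.79967615e+02 -8.93684648e-03  1.07547554e+02]
n 12382 slope deg [ 0.09 -0.06] z roof 0.1331 rel TCP 0.0551
rect ((456.3222351074219, 316.21405029296875), (68.76008605957031, 63.03053665161133), 17.71399688720703)
```

```bash
python3 -m inch '[[[0,0,-0.04,0,0,0,36],[0,0,-0.04,0,0,0,36],[0,0,-0.04,0,0,0,36],[0,0,-0.03,0,0,0,36],[0,0,0,0,0,0,36],[0,0,0,0,0,0,36],[0,0,0,0,0,0,36],[0,0,0,0,0,0,36],[0,0,0,0,0,0,36],[0,0,0,0,0,0,36]]]' 30; python3 hold.py
```

```text
t: 15.23
eef_pos: [0.4552, 0.3168, 0.0724]
eef_rot: [3.141, -0.0, 1.877]
wrist_force: [-2.5, -1.5, 5.7]
width: 0.0412
finger_force: 31.4
[0.45519494 0.31680978 0.07235054] [ 1.79988232e+02 -1.37666661e-03  1.07551250e+02]
n 12345 slope deg [ 0.05 -0.12] z roof 0.1274 rel TCP 0.0551
rect ((456.3817138671875, 316.07196044921875), (68.5373306274414, 62.92751693725586), 18.092275619506836)
```

Contact at 5.7 N with the roof at 127 mm, so it is seated. I'll release and retreat.

```bash
python3 -m inch '[[[0,0,0,0,0,0,46],[0,0,0,0,0,0,54],[0,0,0,0,0,0,62],[0,0,0,0,0,0,62],[0,0,0.1,0,0,0,62],[0,0,0.3,0,0,0,62],[0,0,0.5,0,0,0,62],[0,0,0.5,0,0,0,62],[0,0,0.5,0,0,0,62],[0,0,0,0,0,0,62]]]'
python3 - <<'E'
from h import *
s,im,d=snap('wrist','w6.png'); P=cloud('wrist',d,s).reshape(-1,3)
Q=P[(abs(P[:,2]-.127)<.006)&(np.hypot(P[:,0]-.456,P[:,1]-.316)<.05)]
X=np.c_[Q[:,:2]-[.456,.316],np.ones(len(Q))];a=np.linalg.lstsq(X,Q[:,2],rcond=None)[0]
print(s['eef_pos'],len(Q),np.degrees(a[:2]),a[2],cv2.minAreaRect(Q[:,:2].astype(np.float32)*1000))
E
```

```text
t: 16.12
eef_pos: [0.4579, 0.3183, 0.1541]
eef_rot: [3.133, -0.002, 1.877]
wrist_force: [0.0, 0.1, 1.4]
width: 0.062
finger_force: 0.0
[0.4578512  0.31830341 0.15405476] 5313 [ 0.19454857 -0.42044864] 0.1279956901998788 ((456.32342529296875, 316.1746520996094), (42.15509796142578, 62.52030563354492), 17.658742904663086)
```

View pics/w6.png

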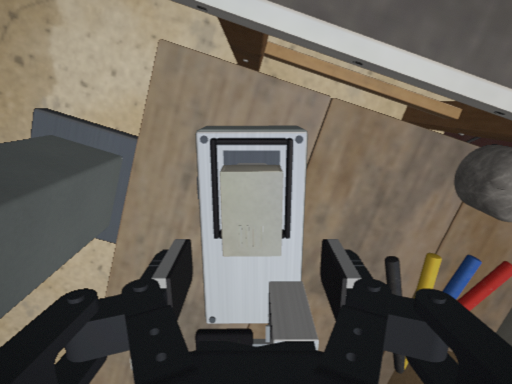

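The housing sits level and centred on the post at (252,210), inside the frame, and the paddle is at (224,340). I'll turn the tool 90° so the camera sees the tower front and the knuckles stay clear of the tower, then move over the paddle with the fingers shut.

```bash
python3 -m inch '[[[0.03,-0.25,0.05,0,0,0.9,62],[0.03,-0.25,0.05,0,0,0.9,62],[0.03,-0.25,0,0,0,0.9,40],[0.03,-0.25,0,0,0,0.9,0],[0.03,-0.25,0,0,0,0.9,0],[0.03,-0.25,0,0,0,0.9,0],[0.03,-0.25,0,0,0,0.9,0],[0.03,-0.25,0,0,0,0.9,0],[0.03,-0.25,0,0,0,0.9,0],[0.03,-0.25,0,0,0,0.9,0]]]' 30 >/dev/null
python3 -m inch '[[[0.03,-0.2,0,0,0,0.9,0],[0.03,-0.2,0,0,0,0.9,0],[0.01,-0.05,0,0,0,0.9,0],[0,0,0,0,0,0.9,0],[0,0,0,0,0,0.9,0],[0,0,0,0,0,0.9,0],[0,0,0,0,0,0.6,0],[0,0,0,0,0,0,0],[0,0,0,0,0,0,0],[0,0,0,0,0,0,0]]]' 30
python3 - <<'E'
from h import *
s,im,d=snap('wrist','w7.png'); P=cloud('wrist',d,s); e=s['eef_pos'];print(e,np.degrees(s['eef_rot']))
np.save('w7.npy',P)
Tm=R.from_euler('xyz',s['eef_rot']).as_matrix()
L=(P-e)@Tm
m=(L[...,2]<0.02)&(d>0.02)&(np.abs(L[...,1])<.05)
q=L[m]; print(len(q))
for lo in range(-150,10,10):
    k=q[(q[:,2]*1000>=lo)&(q[:,2]*1000<lo+10)]
    if len(k): print(lo,len(k),(k.min(0)*1000).round(),(k.max(0)*1000).round())
A=P.reshape(-1,3)
for nm,c,r,lo,hi in (('paddle',(.470,.199),.035,.118,.131),('tower',(.521,.215),.04,.132,.142),('hous',(.456,.316),.045,.122,.132)):
    Q=A[(A[:,2]>lo)&(A[:,2]<hi)&(np.hypot(A[:,0]-c[0],A[:,1]-c[1])<r)]
    if len(Q)>5: print(nm,len(Q),cv2.minAreaRect(Q[:,:2].astype(np.float32)*1000),np.median(Q[:,2]))
E
```

```text
t: 17.83
eef_pos: [0.4697, 0.1987, 0.1514]
eef_rot: [-3.142, -0.001, -2.838]
wrist_force: [0.3, 0.2, -0.4]
width: 0.0
finger_force: 0.0
[0.4696954  0.1986548  0.15140682] [-1.79999226e+02 -3.21548902e-02 -1.62586698e+02]
36900
-130 3168 [  10.  -50. -129.] [  21.   50. -120.]
-120 9869 [  -1.  -50. -120.] [  18.   50. -110.]
-110 9288 [  -9.  -50. -110.] [  18.   50. -100.]
-100 5663 [ -10.  -44. -100.] [ 17.  48. -90.]
-90 5416 [-13. -37. -90.] [ 14.  40. -80.]
-80 1586 [-12. -29. -80.] [ 14.  32. -70.]
-70 612 [-12. -12. -70.] [ 11.  15. -60.]
-60 684 [  5. -12. -60.] [ 11.  15. -50.]
-50 534 [  5. -12. -50.] [ 11.  15. -40.]
-40 80 [  6.  -9. -40.] [ 11.  13. -36.]
paddle 2816 ((468.9697265625, 198.8048095703125), (45.344139099121094, 32.06712341308594), 17.264923095703125) 0.1257978394875613
hous 5367 ((456.0301208496094, 316.1854248046875), (42.77466583251953, 63.17057800292969), 17.87754249572754) 0.12809656566512811
```

View pics/w7.png

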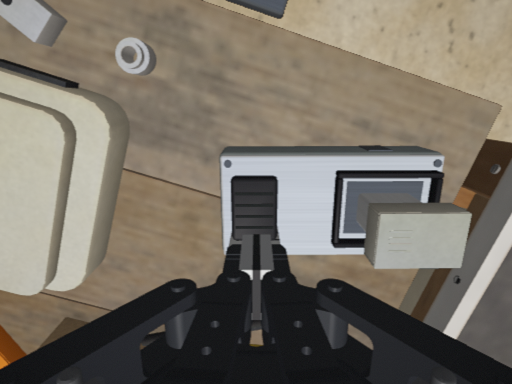

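The shut tips are 36 mm behind the reported TCP, directly over the ribbed paddle at (254,205), and the housing still sits at (417,235). Now I'll descend to just above contact.

```bash
python3 -m inch '[[[0,0,-0.2,0,0,0,0],[0,0,-0.3,0,0,0,0],[0,0,-0.3,0,0,0,0],[0,0,-0.3,0,0,0,0],[0,0,-0.2,0,0,0,0],[0,0,-0.1,0,0,0,0],[0,0,0,0,0,0,0],[0,0,0,0,0,0,0],[0,0,0,0,0,0,0],[0,0,0,0,0,0,0]]]' 30
cat > press.py <<'E'
from h import *
s,im,d=snap('wrist'); P=cloud('wrist',d,s); A=P.reshape(-1,3); e=s['eef_pos']
print('tcp',(e*1000).round(1),'F',s['wrist_force'].round(1))
y=np.array([-.3007,.9537]);x=np.array([.9537,.3007])
for nm,c,hx,hy,lo,hi in (('paddle',(.470,.199),.02,.013,.055,.131),('hous',(.456,.316),.018,.028,.06,.135)):
    r=A[:,:2]-c; Q=A[(abs(r@x)<hx)&(abs(r@y)<hy)&(A[:,2]>lo)&(A[:,2]<hi)]
    print(nm,len(Q),np.percentile(Q[:,2]*1000,[10,50,90]).round(1) if len(Q) else '')
    if nm=='hous' and len(Q)>50:
        a=np.linalg.lstsq(np.c_[Q[:,:2]-c,np.ones(len(Q))],Q[:,2],rcond=None)[0];print('slope',np.degrees(a[:2]).round(2))
E
python3 press.py
```

```text
t: 18.72
eef_pos: [0.4705, 0.1989, 0.0965]
eef_rot: [-3.142, 0.001, -2.835]
wrist_force: [0.7, 1.0, -0.2]
width: 0.0004
finger_force: 0.0
tcp [470.5 198.9  96.5] F [ 0.7  1.  -0.2]
paddle 2284 [ 55.6 125.5 126.6]
hous 7128 [ 73.4 127.9 128.8]
slope [38.13 25.9 ]
```

```bash
python3 -m inch '[[[0,0,-0.1,0,0,0,0],[0,0,-0.1,0,0,0,0],[0,0,-0.1,0,0,0,0],[0,0,-0.05,0,0,0,0],[0,0,0,0,0,0,0],[0,0,0,0,0,0,0],[0,0,0,0,0,0,0],[0,0,0,0,0,0,0],[0,0,0,0,0,0,0],[0,0,0,0,0,0,0]]]' 30; python3 press.py
python3 -m inch '[[[0,0,-0.1,0,0,0,0],[0,0,-0.1,0,0,0,0],[0,0,-0.1,0,0,0,0],[0,0,-0.1,0,0,0,0],[0,0,-0.1,0,0,0,0],[0,0,-0.1,0,0,0,0],[0,0,0,0,0,0,0],[0,0,0,0,0,0,0],[0,0,0,0,0,0,0],[0,0,0,0,0,0,0]]]' 30; python3 press.py
```

```text
t: 19.6
eef_pos: [0.471, 0.1991, 0.0827]
eef_rot: [-3.142, 0.002, -2.835]
wrist_force: [0.3, -0.3, 6.2]
width: -0.0
finger_force: 2.8
tcp [471.  199.1  82.7] F [ 0.3 -0.3  6.2]
paddle 2707 [ 55.8 115.9 125.7]
hous 6541 [ 70.4 118.  118.9]
slope [30.74 18.16]
t: 20.48
eef_pos: [0.471, 0.1991, 0.0593]
eef_rot: [-3.142, 0.002, -2.835]
wrist_force: [-2.7, -0.8, 11.1]
width: -0.0004
finger_force: 5.7
tcp [471.  199.1  59.3] F [-2.7 -0.8 11.1]
paddle 4172 [ 90.8 101.  129.4]
hous 5284 [94.1 94.8 95.6]
slope [ 0.01 -0.16]
```

Carriage offset is consistent: travel = 92.5 mm − TCP z, now 33 mm. 11.8 mm remain to the third click.

```bash
python3 -m inch '[[[0,0,-0.08,0,0,0,0],[0,0,-0.08,0,0,0,0],[0,0,-0.07,0,0,0,0],[0,0,-0.065,0,0,0,0],[0,0,0,0,0,0,0],[0,0,0,0,0,0,0],[0,0,0,0,0,0,0],[0,0,0,0,0,0,0],[0,0,0,0,0,0,0],[0,0,0,0,0,0,0]]]' 30; python3 press.py
python3 - <<'E'
from h import *
s,im,d=snap('wrist','w8.png')
cv2.imwrite('pics/w8c.png',cv2.resize(im[100:384,150:500,::-1],None,fx=2,fy=2,interpolation=cv2.INTER_CUBIC))
E
```

```text
t: 21.37
eef_pos: [0.471, 0.1991, 0.0475]
eef_rot: [-3.142, 0.002, -2.835]
wrist_force: [-3.6, -0.8, 11.8]
width: -0.0
finger_force: 5.7
tcp [471.  199.1  47.5] F [-3.6 -0.8 11.8]
paddle 5471 [ 80.4 105.4 128.4]
hous 5278 [82.3 83.  83.8]
slope [ 0.06 -0.13]
```

View pics/w8c.png

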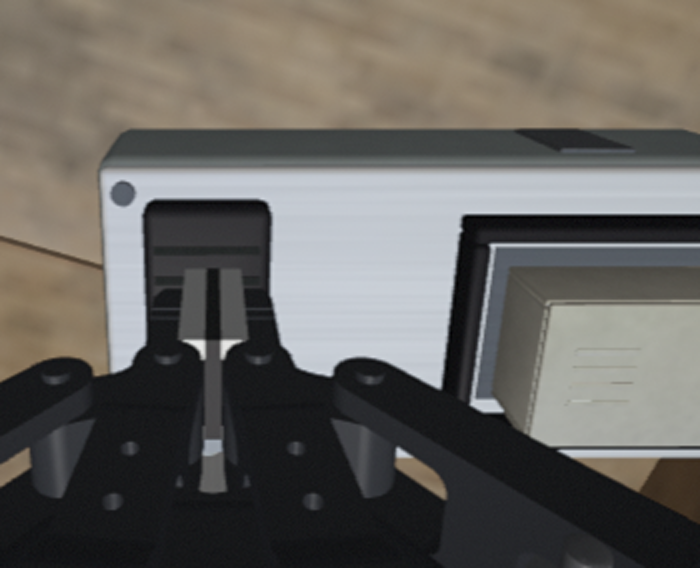

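The crop shows the shut tips resting on the paddle at (212,340), pressed to near the enclosure top. The housing is still level on the post at (620,370). The travel measures 44.9 mm at 11.8 N, which is the third click, so I'm handing in.

```bash
python3 -c "
from rig import arm
print(arm.sign_off())"
```

```text
the job is handed in; nothing more can be done
None
```

The housing sits level and fully home on the post, and I handed in with the arm still holding the paddle at the third click (44.9 mm measured travel, about 12 N); the judge's verdict was not shown.

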